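# Hook a carton of jars forward on a deep lab shelf

## Task

Take the long pull hook out of its wooden cradle, drop its toe behind the front lip of the open carton that stands deep in the wire-topped rack, and with the hook drag the carton forward until its whole front is snug and square against the rubber bumper on the stop bar; keep a pull of about 12 N on it there for half a second, and never load the cardboard with more than 20 N. Then unhook and lay the hook back in its cradle as you found it. Do not touch the carton with the hand, keep the jars standing, and leave everything else where it is.

Things in the scene. Friction and masses are not known exactly. Their poses are not given: they have to be found in the camera images.
- hook: Pull hook, 0.15 kg. Black handle 110 long (along its x) x 18 wide (y) x 24 tall (z); origin at the handle's centre. A round steel rod, 8 mm diameter, runs on from the handle's front end along +x, on the handle's centre line, to x = 255 mm, where it bends down (-z) into a toe that leans slightly back and ends at x = 249, z = -33 mm (bar centre line; its round end reaches z = -37). Grip the handle across its 18 mm width, at about x = 10 to 20 mm.
- toe (a point): End of the hook's toe (centre of the bar): 249 mm ahead of and 33 mm below the hook's origin; axes as the hook's.
- cradle: Fixed plywood cradle, base 320 x 70 x 10; origin on the bench under the lying hook's handle centre, x along the lying hook towards its toe. Two posts with flared cheeks: one under the handle's rear (x = -52 to -32, flat seat at z = 58, 22 wide, opening to 39 at z = 75), one under the rod (x = 190 to 210, seat at z = 66, 12 wide, opening to 34 at z = 88). The handle's middle and front are free underneath and beside.
- cradle_seat (a point): Where the hook's origin lies when the hook rests in the cradle: 70 mm above the bench over the cradle's origin.
- rack: Fixed storage rack 300 deep (its x) x 370 wide (y); origin at bench level in the middle of its open front edge, +x points into its depth (away from the open front; drag towards -x). White floor board, top at z = 18. A see-through deck of thin wires covers it at z = 174 to 182; 10 mm corner posts, sides and back otherwise open. Its open front faces roughly to the robot's right (world -y).
- stop: Fixed metal stop bar standing on the rack's floor, 15 to 35 mm behind its front edge: 12 thick (x) x 340 long (y) x 58 high, top 76 mm above the bench; origin at the centre of its underside, axes as the rack's. Its rear (+x) side carries a black rubber bumper strip 330 long, 18 to 56 mm above the stop's underside, which the carton must meet.
- bumper_low (a point): Where the middle of the bumper strip's rear face is when screwed fully in: 10 mm behind (+x) the stop's origin, 37 mm up. The strip is set on screws, differently each time and not measured: its rear face lies anywhere from this point to 24 mm farther in +x, parallel to the bar, and it does not give under load.
- carton: Loose open-topped cardboard carton, 120 deep (x) x 140 wide (y) x 75 high, walls and floor 5 mm; origin at the centre of its underside; its front wall is at -x and faces the rack's front, up to about 0.1 rad askew. Total with the jars about 0.4 to 0.6 kg; dragging takes about 2 to 7 N, and pulled on at the middle of its front it turns flush as its corner meets the bumper.
- lip (a point): Middle of the top edge of the carton's front wall, centre of its 5 mm thickness: 57.5 mm ahead (-x) of and 75 mm above the carton's origin. Behind it at least 45 mm of the carton are free.
- corner_a (a point): Point on the outside of the carton's front wall, 65 mm to the +y side, 30 mm up; carton axes.
- corner_b (a point): Point on the outside of the carton's front wall, 65 mm to the -y side, 30 mm up; carton axes.
- jar_a: Jar 50 diameter x 82 high, loose, standing in the rear of the carton; origin at the centre of its underside, z up its axis.
- jar_b: The same jar on the other side of the carton.
- closed_box: Bystander: closed, taped cardboard box 130 x 120 x 85 in the rack beside the carton (left or right of it); origin under its centre.
- dish: Bystander: shallow white dish, 80 diameter x 18 high, on the bench; origin under its centre.
- bottle_b: Bystander: white bottle with cap, 72 diameter x 170 high, on the bench; origin under its centre.
- tape: Bystander: roll of masking tape lying flat, 100 diameter x 24 high; origin under its centre.
- beaker: Bystander: beaker 70 diameter x 90 high; origin under its centre.
- scoop: Bystander: spoon-shaped scoop lying on the bench.

How it is judged:
By the outcome, as a careful person would: the job done as asked, in the order asked, and still so for the second after the job is handed in, with the robot touching nothing.
It also fails if it takes over 70 s, if anything falls off the work surface, if the arm or the gripper's body presses on something with over 40 N, if the wrist force passes 120 N, or if a joint passes its speed limit or range.

## Robot

A 6-joint arm with a two-finger parallel gripper is mounted at the origin on the work surface. World frame = base frame: x ahead of the robot, y to its left, z up, the work surface at z = 0. Lengths are in m, angles in degrees, forces in N, time in s.
With the tool pointing down it reaches from about 0.4 to 0.825 m from the base axis. Payload 7 kg.
Tool frame: the origin (TCP) lies at the very end of the fingers, on their centre line; the grasp point (between the pads) lies 19 mm behind it; z points along the fingers, y is the line along which they close (so a half turn about z gives the same grasp; the last joint's range is limited). The gripper opens to 85 mm and grips with 20 to 120 N. Pads are 22 mm wide; open, the fingers measure 114 mm over their backs; the gripper's body (76 mm by 85 mm) begins 54 mm behind the grasp point. The pads swing forward as they close: fully open they stand 13 mm farther back than shut.
Start: joints at [-52.878, 20.546, 0.682, 0, -70.136, -16.507], TCP at [0.238, -0.632, 0.231] pointing down, gripper open.
Joint ranges: [-176.03, 176.03], [-82.01, 121.73], [-58.28, 71.71], [-173.87, 95.51], [-174.79, -0.11], [-173.66, 173.66]. Speed limits (degrees/s): [136.94, 136.94, 172.46, 180, 180, 180].

## Interface

Orientations are given as [roll, pitch, yaw] about the fixed x, y, z axes, in that order (R = Rz(yaw) Ry(pitch) Rx(roll)).
In Python, from station import ctrl, imaging, close_job gives the robot as it stands.
- The arm moves only by the shell command python3 -m jog 'ROWS'. ROWS is JSON, a list of rows, each a list of 7 numbers: the shift along the world's x, y, z in units of 60 mm (1.0 is 60 mm), then the turn, a rotation vector about the world's x, y, z in rad, then the closure, from 0 (fully open) to 1 (shut). A call has 1 to 12 rows; each row shifts and turns the commanded pose from where the row before left it; what a row does not reach is not made up. A row lasts 1/8 s, in which the tool goes at most 62.5 mm and 10.7 degrees, less where a joint would pass 70% of its speed; a pose out of reach is approached as far as the arm can. A call is refused whole if a number of a shift passes 1 or a number of a turn 0.188, either way. A call with a gripper value outside its range is refused whole. The fingers move at their own pace and stop on an object; the grip force is fixed at half the most. Time passes only in rows, so rows that do not move let the fingers close. It gives the time, the measured TCP pose, the force, the opening and the grip force at its end, in the units of the state.
- ctrl.get_obs(): the state, without advancing time (a new reading comes with each control period).
- imaging.capture(name): name is "scene" or "side" or "wrist"; returns a dict with "frame" (400x640x3 uint8, red, green, blue), "mtx" (3x3 intrinsics, pixels), "k1" (the pictures are not rectified: a ray, as slopes to the right and down, at radius r is drawn at 1 + k1 r^2 times it, then the intrinsics apply), "world_to_cam" (4x4, takes a point from world to camera coordinates). Camera axes: x right, y up, looking along -z (the intrinsics and any distortion apply to the point x, -y, -z); pixel columns grow to the right and rows downward; lengths in m; the calibration is good to about 2 mm. A picture is of the moment at which its call begins. There is no depth.
- close_job(): hands the job in; it is judged then, once.
The state is a dict: "clock": time; "joint_positions": joint angles; "qvel": joint speeds; "tau": joint torques, N m; "eef_pos": TCP position; "ee_rot": TCP orientation; "wrist_force": force on the tool from outside, world axes, zero at the start; "moment": the same for the moment, N m; "opening": finger opening in m; "grasp_force": force on a finger pad.
Only numpy, scipy, OpenCV 4.12 (cv2) and the standard library are available. Lean on these libraries where they do the work, as an engineer would, in place of code of your own. Each camera call takes 0.05 s, during which the arm holds its last target. There are 200 camera calls.

## Working session

There is one attempt and no reset: what is moved stays moved. The work goes in short steps, Python scripts to look and compute and a shell command to move; the robot and the scene stay as the last step left them, time stands still between calls to the robot, and variables do not carry over. Pictures are saved under pics/ and viewed, at most 10 in all, crops included, and the job is handed in when it is done.

```bash
ls; mkdir -p pics; python3 - <<'E'
from station import ctrl, imaging
import cv2,pickle,numpy as np
o=ctrl.get_obs();print(o)
ims={}
for n in("scene","side","wrist"):
    c=imaging.capture(n);ims[n]=c;cv2.imwrite(f"pics/{n}0.png",c["frame"][...,::-1])
    print(n,c["mtx"].round(1).tolist(),c["k1"],np.array(c["world_to_cam"]).round(3).tolist())
pickle.dump(ims,open("ims0.pkl","wb"))
cv2.imwrite("pics/both0.png",cv2.resize(np.hstack([ims["scene"]["frame"],ims["side"]["frame"]])[...,::-1],(800,250)))
E
```

```text
pics
{'clock': 0.0, 'joint_positions': array([-5.28794821e+01,  2.05933342e+01,  6.34070488e-01, -2.15845913e-02,
       -7.01375670e+01, -1.65076419e+01]), 'qvel': array([-0.05265553,  0.01314989,  0.04598631,  0.00745842,  0.03864356,
        0.00161391]), 'tau': array([ 5.51998583e-04, -5.83322811e+01,  2.93423653e+01,  6.93707138e+00,
       -6.16546211e-03,  2.54471388e-05]), 'eef_pos': array([ 0.23745021, -0.63132884,  0.23033991]), 'ee_rot': array([ 1.79901394e+02, -8.06228270e-03, -1.59394468e+02]), 'wrist_force': array([ 0.0115414 , -0.63046639,  0.93947286]), 'moment': array([-0.00976646,  0.01725811, -0.04472434]), 'grasp_force': 0.0, 'opening': 0.08531376520707136}
scene [[435.3, 0.0, 323.3], [0.0, 435.3, 201.4], [0.0, 0.0, 1.0]] -0.0639946248585577 [[0.31, 0.951, 0.003, -0.03], [-0.669, 0.216, 0.711, 0.326], [0.676, -0.222, 0.703, -1.591], [0.0, 0.0, 0.0, 1.0]]
side [[445.7, 0.0, 313.9], [0.0, 445.7, 209.2], [0.0, 0.0, 1.0]] -0.12500230415488864 [[-0.912, -0.409, -0.024, 0.424], [0.198, -0.492, 0.848, -0.243], [-0.359, 0.769, 0.53, -0.849], [0.0, 0.0, 0.0, 1.0]]
wrist [[301.3, 0.0, 312.9], [0.0, 301.3, 200.5], [0.0, 0.0, 1.0]] -0.03430443362870605 [[-0.352, 0.936, 0.002, 0.673], [-0.89, -0.334, -0.311, 0.042], [-0.291, -0.111, 0.95, -0.38], [0.0, 0.0, 0.0, 1.0]]
```

View pics/scene0.png

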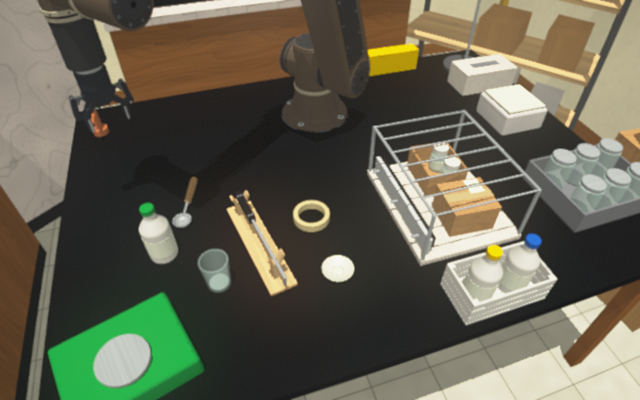

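View pics/side0.png

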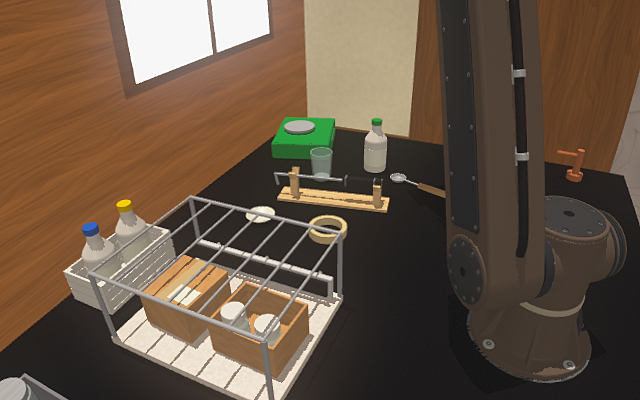

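The scene view shows the cradle with the hook from about (235,200) handle to (290,285) toe. The rack spans (370,120)–(535,260), with the carton at (440,165) and the closed box at (465,205). The side view shows the carton at (260,325) and the rack's front at the far side. Next I'll take enlarged crops to get exact pixels.

```bash
cat > h.py <<'E'
import numpy as np,cv2,pickle
def proj(c,P):
    P=np.atleast_2d(P);W=np.array(c["world_to_cam"]);q=P@W[:3,:3].T+W[:3,3]
    s=np.c_[q[:,0],-q[:,1]]/-q[:,2:];s=s*(1+c["k1"]*(s**2).sum(1,keepdims=True))
    K=np.array(c["mtx"]);return s@K[:2,:2].T+K[:2,2]
def ray(c,uv):
    uv=np.array(uv,float).reshape(-1,1,2)
    s=cv2.undistortPoints(uv,np.array(c["mtx"]),np.array([c["k1"],0,0,0])).reshape(-1,2)
    W=np.array(c["world_to_cam"]);d=np.c_[s[:,0],-s[:,1],-np.ones(len(s))]@W[:3,:3]
    return -W[:3,:3].T@W[:3,3],d
def plane(c,uv,z):
    o,d=ray(c,uv);return o+d*((z-o[2])/d[:,2])[:,None]
def tri(c1,u1,c2,u2):
    o1,d1=ray(c1,u1);o2,d2=ray(c2,u2);d1=d1[0];d2=d2[0]
    t=np.linalg.lstsq(np.c_[d1,-d2],o2-o1,rcond=None)[0]
    a=o1+d1*t[0];b=o2+d2*t[1];return (a+b)/2,np.linalg.norm(a-b)
E
python3 - <<'E'
from h import *
ims=pickle.load(open("ims0.pkl","rb"))
def crop(n,x,y,w,h,k,f):
    cv2.imwrite(f,cv2.resize(ims[n]["frame"][y:y+h,x:x+w,::-1],None,fx=k,fy=k,interpolation=cv2.INTER_CUBIC))
crop("scene",350,105,200,150,4,"pics/c1.png")
crop("side",80,180,270,220,2.7,"pics/c2.png")
a=cv2.resize(ims["scene"]["frame"][180:300,210:310,::-1],None,fx=4,fy=4,interpolation=cv2.INTER_CUBIC)
b=cv2.resize(ims["side"]["frame"][160:220,265:400,::-1],None,fx=2.9,fy=2.9,interpolation=cv2.INTER_CUBIC)
b=cv2.copyMakeBorder(b,0,480-b.shape[0],0,0,cv2.BORDER_CONSTANT)
cv2.imwrite("pics/c3.png",np.hstack([a,b]));print(a.shape,b.shape)
E
```

```text
(480, 400, 3) (480, 392, 3)
```

View pics/c1.png

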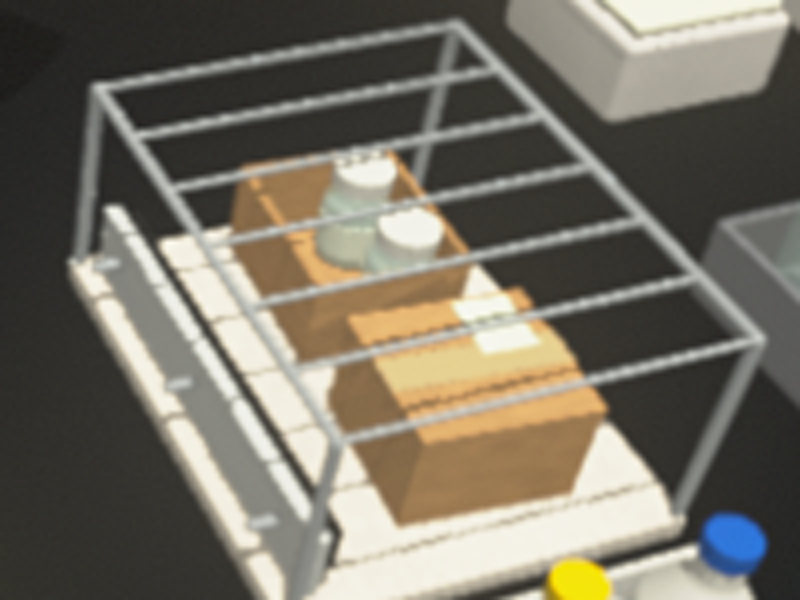

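View pics/c2.png

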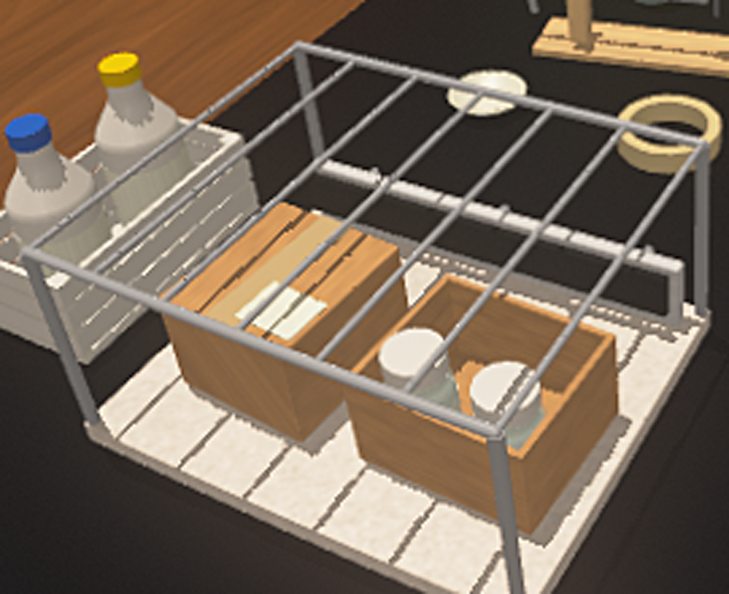

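View pics/c3.png

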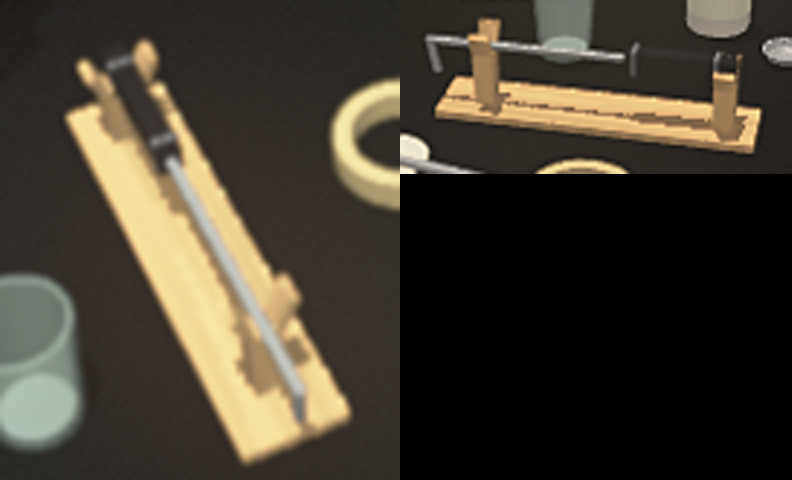

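c1 shows deck corners at (98,88), (340,440), (760,340) and (455,22), and the carton rim's near-front corner at (243,165). c2 shows the same deck corners at (705,143), (300,45), (32,250) and (497,432), with the carton rim front corners at (447,275) and (615,335). c3 shows the hook's bend at (298,385), the rod/handle junction at (172,160), and the bend in the side view at (432,40).

```bash
python3 - <<'E'
from h import *
np.set_printoptions(precision=4,suppress=True)
ims=pickle.load(open("ims0.pkl","rb"));S,D=ims["scene"],ims["side"]
c1=lambda u,v:(350+u/4,105+v/4)
c2=lambda u,v:(80+u/2.7,180+v/2.7)
c3=lambda u,v:(210+u/4,180+v/4)
c4=lambda u,v:(265+(u-400)/2.9,160+v/2.9)
for n,a,b in [("FN",(98,88),(705,143)),("FF",(340,440),(300,45)),("BF",(760,340),(32,250)),("BN",(455,22),(497,432)),("cartFN",(243,165),(615,335)),
 ("stopN",(113,210),(680,265))]:
    print(n,*tri(S,c1(*a),D,c2(*b)))
print("carton rim side z.093",plane(D,[c2(447,275),c2(615,335),c2(520,455),c2(350,372)],.093))
print("carton rim scene",plane(S,[c1(243,165),c1(468,265),c1(393,152)],.093))
print("stop top rear/front ends side .076",plane(D,[c2(680,265),c2(322,165)],.076), "scene",plane(S,[c1(113,210),c1(325,545)],.076))
print("floor front scene .018",plane(S,[c1(75,262),c1(270,590)],.018))
print("bend",*tri(S,c3(298,385),D,c4(432,40)),"junction",*tri(S,c3(172,160),D,c4(632,58)))
print("scene z70",plane(S,[c3(172,160),c3(298,387)],.070),"rear top z82",plane(S,[c3(122,62),c3(160,140)],.082))
print("cradle base z10 scene",plane(S,[c3(68,118),c3(245,462),c3(350,410),c3(160,82)],.01))
print("side",plane(D,[c4(438,108),c4(755,147),c4(460,80),c4(760,105)],.01))
E
```

```text
FN [0.3792 0.058  0.1772] 0.003285925004972672
FF [0.7374 0.0538 0.1774] 0.005099243448155324
BF [0.743  0.3393 0.1769] 0.005728363698317242
BN [0.3832 0.346  0.178 ] 0.0005952487604318948
cartFN [0.396  0.1771 0.093 ] 0.0011074737806988661
stopN [0.3921 0.0739 0.0731] 0.003504609680069337
carton rim side z.093 [[0.5329 0.1684 0.093 ]
 [0.3956 0.1766 0.093 ]
 [0.4052 0.2933 0.093 ]
 [0.5416 0.2772 0.093 ]]
carton rim scene [[0.3966 0.1773 0.093 ]
 [0.5488 0.2781 0.093 ]
 [0.4164 0.2937 0.093 ]]
stop top rear/front ends side .076 [[0.3899 0.0752 0.076 ]
 [0.717  0.0741 0.076 ]] scene [[0.3972 0.073  0.076 ]
 [0.7351 0.0685 0.076 ]]
floor front scene .018 [[0.3819 0.0536 0.018 ]
 [0.717  0.0503 0.018 ]]
bend [ 0.7183 -0.2966  0.0681] 0.0015572056227946703 junction [ 0.5192 -0.3312  0.0674] 0.007635998715867494
scene z70 [[ 0.526  -0.3295  0.07  ]
 [ 0.7217 -0.2968  0.07  ]] rear top z82 [[ 0.4391 -0.3444  0.082 ]
 [ 0.5179 -0.3342  0.082 ]]
cradle base z10 scene [[ 0.4067 -0.3865  0.01  ]
 [ 0.7216 -0.3328  0.01  ]
 [ 0.7051 -0.2639  0.01  ]
 [ 0.391  -0.3175  0.01  ]]
side [[ 0.6988 -0.2663  0.01  ]
 [ 0.3838 -0.3139  0.01  ]
 [ 0.7046 -0.326   0.01  ]
 [ 0.4013 -0.3919  0.01  ]]
```

```bash
python3 -m jog '[[0.51,0.61,0,0,0,-0.06,0],[0.51,0.61,0,0,0,-0.06,0],[0.51,0.61,0,0,0,-0.074,0],[0.51,0.61,0,0,0,0,0],[0.51,0.61,0,0,0,0,0],[0.51,0.61,0,0,0,0,0],[0.51,0.61,0,0,0,0,0],[0.54,0.65,0,0,0,0,0],[0,0,-0.7,0,0,0,0],[0,0,-0.7,0,0,0,0],[0,0,0,0,0,0,0],[0,0,0,0,0,0,0]]'
python3 - <<'E'
from station import ctrl, imaging
from h import *
c=imaging.capture("wrist");pickle.dump(c,open("w1.pkl","wb"));cv2.imwrite("pics/w1.png",c["frame"][...,::-1])
o=ctrl.get_obs();print(o["eef_pos"],o["ee_rot"],o["wrist_force"],o["joint_positions"])
u=np.array([np.cos(np.radians(9.5)),np.sin(np.radians(9.5)),0]);O=np.array([.469,-.339,.07])
print(proj(c,[O,O+.055*u+[0,0,0],O-.055*u+[0,0,.012],O+.255*u]))
E
```

```text
clock: 1.65
eef_pos: [0.4849, -0.3372, 0.1488]
ee_rot: [-179.9, 0.0, -170.5]
wrist_force: [0.7, -0.5, 0.6]
opening: 0.0854
grasp_force: 0.0
[ 0.48523469 -0.3373048   0.14926298] [-1.79903617e+02  1.14780091e-01 -1.70491977e+02] [ 1.19359213 -0.43670773  0.13658607] [-1.58403608e+01  1.63861562e+01 -1.67665322e+01  4.54198429e-02
 -5.67023273e+01 -6.46765999e+01]
[[312.64186719 188.50356331]
 [312.65680342 252.87986701]
 [312.59614452 114.62561366]
 [312.69964264 422.65510406]]
```

View pics/w1.png

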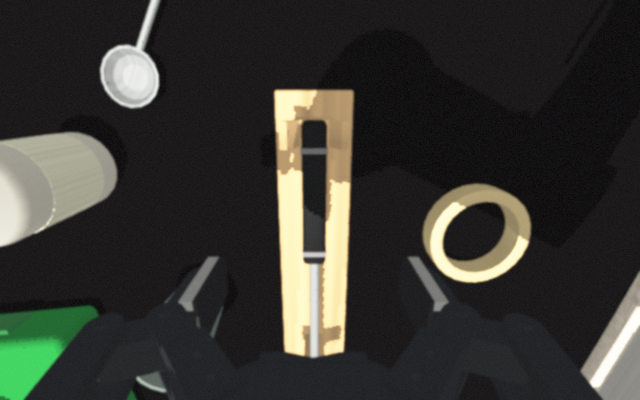

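The wrist view shows the handle running straight up the image, from its rear at (314,121) to its front at (314,262). The hook lines up with the fingers, and the beaker lies under the left finger in the image.

```bash
python3 - <<'E'
from h import *
c=pickle.load(open("w1.pkl","rb"))
p=plane(c,[(314,121),(314,262),(314.5,265)],.082);print(p,p[:2].mean(0),np.degrees(np.arctan2(*(p[1]-p[0])[1::-1])))
print(plane(c,[(314,350)],.07))
print("beaker-ish",plane(c,[(190,345),(235,290)],.0))
g=p[1,:2]-.040*np.array([np.cos(np.radians(9.5)),np.sin(np.radians(9.5))]);print("grip",g)
S=pickle.load(open("ims0.pkl","rb"))["scene"]
print(plane(S,[(214,255),(230,262)],.09),plane(S,[(219,287)],0))
E
```

```text
[[ 0.4187075  -0.34645546  0.082     ]
 [ 0.52467235 -0.32859423  0.082     ]
 [ 0.52725008 -0.32775932  0.082     ]] [ 0.47168993 -0.33752485  0.082     ] 9.56773180739157
[[ 0.62345475 -0.31190235  0.07      ]]
beaker-ish [[ 0.71085186 -0.45173063  0.        ]
 [ 0.62143431 -0.40309387  0.        ]]
grip [ 0.48522092 -0.33519613]
[[ 0.62646133 -0.44008997  0.09      ]
 [ 0.65805936 -0.40787996  0.09      ]] [[ 0.65283647 -0.44763253  0.        ]]
```

```bash
python3 -m jog '[[0,0.03,-0.6,0,0,0,0],[0,0,-0.6,0,0,0,0],[0,0,-0.43,0,0,0,0],[0,0,0,0,0,0,0.4],[0,0,0,0,0,0,1],[0,0,0,0,0,0,1],[0,0,0,0,0,0,1],[0,0,0,0,0,0,1]]'; python3 -m jog '[[0,0,0,0,0,0,1],[0,0,0,0,0,0,1]]'
```

```text
clock: 2.7
eef_pos: [0.4852, -0.3351, 0.051]
ee_rot: [-179.9, 0.1, -170.5]
wrist_force: [-1.3, 1.1, 7.8]
opening: 0.017
grasp_force: 59.2
clock: 2.95
eef_pos: [0.4851, -0.3352, 0.051]
ee_rot: [-179.9, 0.1, -170.5]
wrist_force: [-0.9, 2.1, 7.1]
opening: 0.0176
grasp_force: 59.2
```

```bash
python3 -m jog '[[0,0,0.1,0,0,0,1],[0,0,0.3,0,0,0,1],[0,0,0.5,0,0,0,1],[0,0,0.5,0,0,0,1],[0,0,0.5,0,0,0,1],[0,0,0.5,0,0,0,1],[0,0,0.5,0,0,0,1],[0,0,0.4,0,0,0,1]]'; python3 -m jog '[[0,0,0,0,0,0.1,1],[0,0,0,0,0,0.17,1],[0,0,0,0,0,0.17,1],[0,0,0,0,0,0.17,1],[0,0,0,0,0,0.17,1],[0,0,0,0,0,0.17,1],[0,0,0,0,0,0.17,1],[0,0,0,0,0,0.17,1],[0,0,0,0,0,0.0975,1],[0,0,0,0,0,0,1]]'; python3 -m jog '[[-0.1,0.5,-0.3,0,0,0,1],[-0.1,0.5,-0.5,0,0,0,1],[-0.1,0.5,-0.5,0,0,0,1],[-0.1,0.5,-0.5,0,0,0,1],[0,0,-0.25,0,0,0,1],[0,0,0,0,0,0,1],[0,0,0,0,0,0,1],[0,0,0,0,0,0,1]]'
cat > look.py <<'E'
from station import ctrl, imaging
from h import *
import sys
t=sys.argv[1]
d={n:imaging.capture(n) for n in("scene","side","wrist")}
pickle.dump(d,open(t+".pkl","wb"))
o=ctrl.get_obs();print(o["eef_pos"],o["ee_rot"],o["wrist_force"])
a=cv2.resize(d["scene"]["frame"][90:290,330:550],None,fx=1.8,fy=1.8,interpolation=cv2.INTER_CUBIC)
b=cv2.resize(d["side"]["frame"][150:390,180:380],None,fx=2,fy=2,interpolation=cv2.INTER_CUBIC)
H=480;a=cv2.copyMakeBorder(a,0,H-a.shape[0],0,0,cv2.BORDER_CONSTANT)
cv2.imwrite(f"pics/{t}.png",np.hstack([a,b])[...,::-1])
E
python3 look.py p1
```

```text
clock: 3.95
eef_pos: [0.484, -0.3346, 0.249]
ee_rot: [-180.0, 0.0, -170.5]
wrist_force: [0.6, 0.2, -1.6]
opening: 0.0173
grasp_force: 58.5
clock: 5.2
eef_pos: [0.484, -0.3346, 0.2475]
ee_rot: [180.0, 0.0, -91.0]
wrist_force: [0.2, 0.3, -1.2]
opening: 0.017
grasp_force: 58.5
clock: 6.2
eef_pos: [0.4609, -0.2153, 0.1253]
ee_rot: [-179.9, -0.0, -91.1]
wrist_force: [0.5, -0.3, -2.1]
opening: 0.0169
grasp_force: 58.7
[ 0.460457   -0.21513854  0.12494134] [-1.79954736e+02 -5.86035939e-03 -9.10442220e+01] [-0.55922425  0.41794071 -1.22431501]
```

View pics/p1.png

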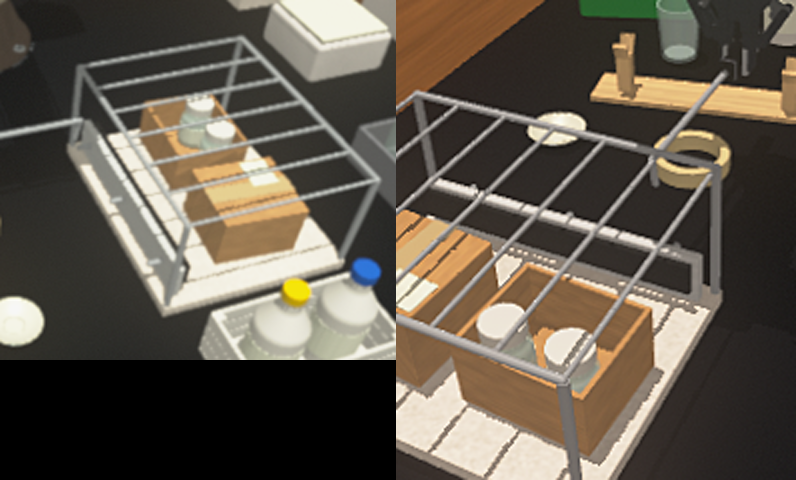

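The hook points into the rack with its toe hanging down. In the side view the toe runs from (655,150) to (655,183) in crop pixels, and in the scene view its end is near (82,122). Now I'll compare that with the expected position.

```bash
python3 - <<'E'
from h import *
np.set_printoptions(precision=4,suppress=True)
d=pickle.load(open("p1.pkl","rb"));S,D=d["scene"],d["side"]
T=np.array([.4648,.019,.111]);B=np.array([.4648,.025,.144])
print("side exp",proj(D,[T,B]),"meas",(180+259/2,150+183/2),"scene exp",proj(S,[T,B]))
def onY(c,uv,y):
    o,r=ray(c,uv);return o+r*((y-o[1])/r[:,1])[:,None]
print(onY(D,[(309.5,241.5)],.017),onY(D,[(311,224)],.025),onY(S,[(375.6,157)],.025))
E
python3 - <<'E'
import pickle,cv2,numpy as np
d=pickle.load(open("p1.pkl","rb"))
a=cv2.resize(d["side"]["frame"][175:260,275:360],None,fx=5,fy=5,interpolation=cv2.INTER_CUBIC)
b=cv2.resize(d["scene"]["frame"][120:205,310:385],None,fx=5,fy=5,interpolation=cv2.INTER_CUBIC)
cv2.imwrite("pics/p1z.png",np.hstack([a,b])[...,::-1])
E
```

```text
side exp [[309.0885 240.4432]
 [307.3952 229.0829]] meas (309.5, 241.5) scene exp [[371.102  166.0431]
 [374.0991 156.2907]]
[[0.4649 0.017  0.1069]] [[0.4562 0.025  0.1588]] [[0.4742 0.025  0.1487]]
```

View pics/p1z.png

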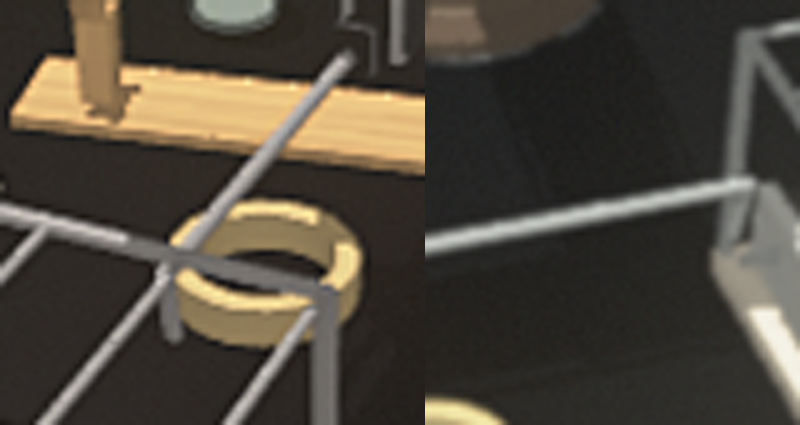

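```bash
python3 -m jog '[[0.01,0.2,0,0,0,0,1],[0,0.4,0,0,0,0,1],[0,0.5,0,0,0,0,1],[0,0.5,0,0,0,0,1],[0,0.5,0,0,0,0,1],[0,0.5,0,0,0,0,1],[0,0.3,0,0,0,0,1],[0,0,0,0,0,0,1],[0,0,0,0,0,0,1]]'; python3 -m jog '[[0,0,-0.15,0,0,0,1],[0,0,-0.15,0,0,0,1],[0,0,-0.15,0,0,0,1],[0,0,-0.15,0,0,0,1],[0,0,-0.05,0,0,0,1],[0,0,0,0,0,0,1]]'; python3 look.py p2
```

```text
clock: 7.48
eef_pos: [0.4607, -0.0407, 0.1246]
ee_rot: [-180.0, 0.0, -91.0]
wrist_force: [0.2, -0.1, -1.8]
opening: 0.0169
grasp_force: 58.7
clock: 8.22
eef_pos: [0.4608, -0.0408, 0.0853]
ee_rot: [180.0, -0.0, -91.0]
wrist_force: [-0.4, -0.5, -1.9]
opening: 0.0172
grasp_force: 58.7
[ 0.461127   -0.04065811  0.08578773] [-1.79965021e+02  8.82774156e-03 -9.09929279e+01] [-0.09573498 -0.16908734 -0.95833288]
```

View pics/p2.png

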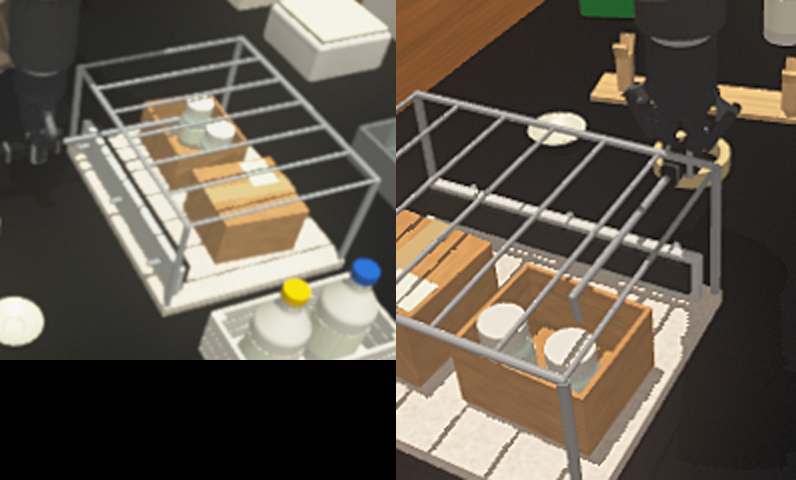

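The toe is inside the carton behind the front lip, with the rod's end at (575,297) in the side crop. The jars are standing and nothing is touching. I'll start the drag slowly.

```bash
python3 -m jog '[[0,-0.06,0,0,0,0,1],[0,-0.06,0,0,0,0,1],[0,-0.04,0,0,0,0,1],[0,-0.03,0,0,0,0,1],[0,-0.03,0,0,0,0,1],[0,-0.03,0,0,0,0,1],[0,-0.03,0,0,0,0,1]]' ; python3 -m jog '[[0,-0.03,0,0,0,0,1],[0,-0.03,0,0,0,0,1],[0,-0.03,0,0,0,0,1]]';python3 -m jog '[[0,-0.03,0,0,0,0,1],[0,-0.03,0,0,0,0,1],[0,-0.03,0,0,0,0,1],[0,-0.03,0,0,0,0,1],[0,-0.03,0,0,0,0,1],[0,-0.03,0,0,0,0,1]]'; python3 -c "
from station import ctrl;o=ctrl.get_obs();print(o['eef_pos'],o['wrist_force'])"
```

```text
clock: 9.25
eef_pos: [0.461, -0.0574, 0.0855]
ee_rot: [-180.0, 0.0, -91.0]
wrist_force: [-0.5, 2.5, -2.4]
opening: 0.0169
grasp_force: 58.7
clock: 9.62
eef_pos: [0.4609, -0.063, 0.0855]
ee_rot: [-180.0, 0.0, -91.0]
wrist_force: [-0.3, 2.6, -2.7]
opening: 0.0172
grasp_force: 58.6
clock: 10.38
eef_pos: [0.4608, -0.0739, 0.0855]
ee_rot: [180.0, 0.0, -91.0]
wrist_force: [0.2, 3.0, -1.1]
opening: 0.0171
grasp_force: 58.6
[ 0.46082907 -0.07387742  0.08548486] [ 0.19170658  2.9794088  -1.08982862]
```

```bash
python3 -m jog '[[0,-0.03,0,0,0,0,1],[0,-0.03,0,0,0,0,1],[0,-0.03,0,0,0,0,1],[0,-0.03,0,0,0,0,1],[0,-0.03,0,0,0,0,1],[0,-0.03,0,0,0,0,1]]'; python3 -m jog '[[0,-0.03,0,0,0,0,1],[0,-0.03,0,0,0,0,1],[0,-0.03,0,0,0,0,1],[0,-0.03,0,0,0,0,1]]';  python3 -m jog '[[0,-0.02,0,0,0,0,1],[0,-0.02,0,0,0,0,1],[0,-0.02,0,0,0,0,1]]'; python3 look.py p3 >/dev/null; python3 - <<'E'
from h import *
d=pickle.load(open("p3.pkl","rb"));a=pickle.load(open("p2.pkl","rb"))
E
```

```text
clock: 11.12
eef_pos: [0.4608, -0.0847, 0.0855]
ee_rot: [180.0, -0.0, -91.0]
wrist_force: [0.3, 3.5, -2.6]
opening: 0.0172
grasp_force: 58.6
clock: 11.62
eef_pos: [0.4609, -0.0919, 0.0855]
ee_rot: [-180.0, -0.0, -91.0]
wrist_force: [-0.4, 2.9, -1.7]
opening: 0.0174
grasp_force: 58.6
clock: 12.0
eef_pos: [0.4608, -0.0954, 0.0855]
ee_rot: [-180.0, 0.0, -91.0]
wrist_force: [0.9, 2.8, -1.6]
opening: 0.017
grasp_force: 58.6
```

```bash
python3 -m jog '[[0,-0.02,0,0,0,0,1],[0,-0.02,0,0,0,0,1],[0,-0.02,0,0,0,0,1]]' | grep -E 'pos|wrist'; python3 -m jog '[[0,-0.02,0,0,0,0,1],[0,-0.02,0,0,0,0,1],[0,-0.02,0,0,0,0,1]]'| grep -E 'pos|wrist';python3 -m jog '[[0,-0.01,0,0,0,0,1],[0,-0.01,0,0,0,0,1]]'| grep -E 'pos|wrist';python3 -m jog '[[0,-0.01,0,0,0,0,1],[0,-0.01,0,0,0,0,1]]'| grep -E 'pos|wrist'
```

```text
eef_pos: [0.4608, -0.099, 0.0855]
wrist_force: [-0.0, 3.1, -1.8]
eef_pos: [0.4608, -0.1027, 0.0855]
wrist_force: [0.4, 2.8, -1.3]
eef_pos: [0.4608, -0.1038, 0.0855]
wrist_force: [-0.4, 2.1, -1.8]
eef_pos: [0.4608, -0.105, 0.0855]
wrist_force: [-0.5, 2.8, -2.2]
```

```bash
python3 -m jog '[[0,-0.01,0,0,0,0,1],[0,-0.01,0,0,0,0,1]]'| grep -E 'pos|wrist';python3 -m jog '[[0,-0.01,0,0,0,0,1],[0,-0.01,0,0,0,0,1]]'| grep -E 'pos|wrist'
```

```text
eef_pos: [0.4608, -0.1062, 0.0855]
wrist_force: [0.1, 2.5, -1.5]
eef_pos: [0.4608, -0.1074, 0.0855]
wrist_force: [-0.2, 2.2, -1.4]
```

```bash
python3 -m jog '[[0,-0.01,0,0,0,0,1],[0,-0.01,0,0,0,0,1]]'| grep -E 'pos|wrist';python3 -m jog '[[0,-0.01,0,0,0,0,1],[0,-0.01,0,0,0,0,1]]'| grep -E 'pos|wrist'
```

```text
eef_pos: [0.4608, -0.1086, 0.0855]
wrist_force: [0.6, 1.8, -2.0]
eef_pos: [0.4608, -0.1098, 0.0855]
wrist_force: [1.0, 3.3, -1.1]
```

```bash
python3 -m jog '[[0,-0.01,0,0,0,0,1],[0,-0.01,0,0,0,0,1]]'| grep -E 'pos|wrist';python3 -m jog '[[0,-0.01,0,0,0,0,1],[0,-0.01,0,0,0,0,1]]'| grep -E 'pos|wrist'
```

```text
eef_pos: [0.4608, -0.111, 0.0855]
wrist_force: [0.2, 3.2, -2.5]
eef_pos: [0.4608, -0.1122, 0.0855]
wrist_force: [-0.5, 4.0, -1.0]
```

```bash
python3 -m jog '[[0,-0.01,0,0,0,0,1],[0,-0.01,0,0,0,0,1]]'| grep -E 'pos|wrist'
```

```text
eef_pos: [0.4609, -0.1134, 0.0855]
wrist_force: [0.2, 2.3, -1.7]
```

```bash
python3 -m jog '[[0,-0.01,0,0,0,0,1],[0,-0.01,0,0,0,0,1]]'| grep -E 'pos|wrist'
```

```text
eef_pos: [0.4608, -0.1146, 0.0855]
wrist_force: [0.7, 2.7, -1.5]
```

```bash
python3 -m jog '[[0,-0.01,0,0,0,0,1],[0,-0.01,0,0,0,0,1]]'| grep -E 'pos|wrist'
```

```text
eef_pos: [0.4608, -0.1158, 0.0855]
wrist_force: [-0.1, 3.4, -1.7]
```

```bash
python3 -m jog '[[0,-0.01,0,0,0,0,1],[0,-0.01,0,0,0,0,1]]'| grep -E 'wrist';python3 -m jog '[[0,-0.01,0,0,0,0,1],[0,-0.01,0,0,0,0,1]]'| grep -E 'pos|wrist'
```

```text
wrist_force: [0.7, 4.1, -2.4]
eef_pos: [0.4608, -0.1182, 0.0855]
wrist_force: [-0.6, 2.9, -1.4]
```

```bash
python3 -m jog '[[0,-0.01,0,0,0,0,1],[0,-0.01,0,0,0,0,1]]'| grep -E 'wrist';python3 -m jog '[[0,-0.01,0,0,0,0,1],[0,-0.01,0,0,0,0,1]]'| grep -E 'pos|wrist'
```

```text
wrist_force: [-0.6, 3.0, -2.7]
eef_pos: [0.4608, -0.1206, 0.0855]
wrist_force: [0.2, 3.5, -1.0]
```

```bash
python3 -m jog '[[0,-0.01,0,0,0,0,1],[0,-0.01,0,0,0,0,1]]'| grep -E 'wrist';python3 -m jog '[[0,-0.01,0,0,0,0,1],[0,-0.01,0,0,0,0,1]]'| grep -E 'pos|wrist'
```

```text
wrist_force: [-0.5, 2.3, -1.7]
eef_pos: [0.4608, -0.123, 0.0855]
wrist_force: [-0.2, 2.5, -1.7]
```

```bash
python3 -m jog '[[0,-0.01,0,0,0,0,1],[0,-0.01,0,0,0,0,1]]'| grep -E 'wrist';python3 -m jog '[[0,-0.01,0,0,0,0,1],[0,-0.01,0,0,0,0,1]]'| grep -E 'pos|wrist'
```

```text
wrist_force: [0.8, 2.5, -2.3]
eef_pos: [0.4608, -0.1254, 0.0855]
wrist_force: [-1.0, 3.0, -2.2]
```

```bash
python3 -m jog '[[0,-0.01,0,0,0,0,1],[0,-0.01,0,0,0,0,1]]'| grep -E 'wrist'; python3 look.py p4; python3 - <<'E'
from h import *
d=pickle.load(open("p4.pkl","rb"))
a=cv2.resize(d["side"]["frame"][215:345,180:350],None,fx=3,fy=3,interpolation=cv2.INTER_CUBIC)
b=cv2.resize(d["scene"]["frame"][130:220,370:460],None,fx=3,fy=3,interpolation=cv2.INTER_CUBIC)
b=cv2.copyMakeBorder(b,0,a.shape[0]-b.shape[0],0,0,cv2.BORDER_CONSTANT)
cv2.imwrite("pics/p4z.png",np.hstack([a,b])[...,::-1])
E
```

```text
wrist_force: [0.0, 2.9, -1.7]
[ 0.46082157 -0.12661659  0.08550313] [ 1.79998770e+02 -2.41090427e-03 -9.10040954e+01] [-0.60493747  1.46186989 -1.40972234]
```

View pics/p4z.png

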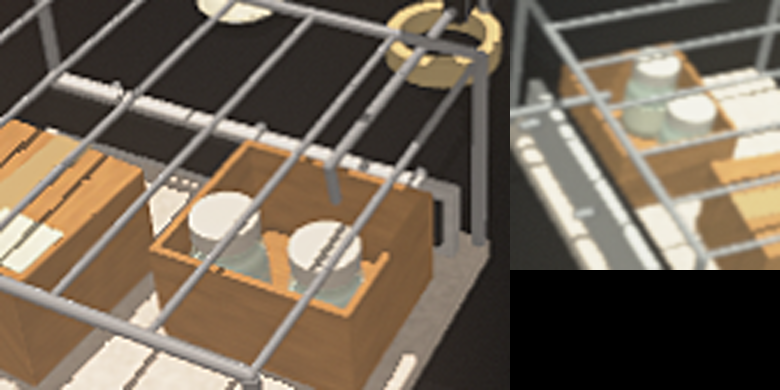

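The carton has moved most of the way with the jars standing, and the hook toe is on the lip. In the side view the rim's front corners are at about (245,143) and (432,197), and a narrow gap to the stop is still visible at the near end.

```bash
python3 - <<'E'
from h import *
d=pickle.load(open("p4.pkl","rb"))
print(plane(d["side"],[(180+245/3,215+143/3),(180+432/3,215+197/3)],.093),plane(d["scene"],[(370+53/3,130+65/3)],.093))
E
python3 -m jog '[[0,-0.01,0,0,0,0,1],[0,-0.01,0,0,0,0,1]]'| grep -E 'wrist';python3 -m jog '[[0,-0.01,0,0,0,0,1],[0,-0.01,0,0,0,0,1]]'| grep -E 'pos|wrist'
```

```text
[[0.53336063 0.10418933 0.093     ]
 [0.39364536 0.10605746 0.093     ]] [[0.39950967 0.1004483  0.093     ]]
wrist_force: [-0.3, 2.7, -1.8]
eef_pos: [0.4608, -0.129, 0.0855]
wrist_force: [-0.1, 3.4, -0.7]
```

```bash
python3 -m jog '[[0,-0.01,0,0,0,0,1],[0,-0.01,0,0,0,0,1]]'| grep -E 'wrist';python3 -m jog '[[0,-0.01,0,0,0,0,1],[0,-0.01,0,0,0,0,1]]'| grep -E 'pos|wrist'
```

```text
wrist_force: [-0.6, 1.9, -1.2]
eef_pos: [0.4608, -0.1314, 0.0855]
wrist_force: [1.0, 3.5, -1.6]
```

```bash
python3 -m jog '[[0,-0.01,0,0,0,0,1],[0,-0.01,0,0,0,0,1]]'| grep -E 'pos|wrist'
```

```text
eef_pos: [0.4608, -0.1326, 0.0855]
wrist_force: [-0.3, 2.8, -2.2]
```

```bash
python3 -m jog '[[0,-0.01,0,0,0,0,1],[0,-0.01,0,0,0,0,1]]'| grep -E 'pos|wrist'
```

```text
eef_pos: [0.4608, -0.1338, 0.0855]
wrist_force: [-0.0, 2.9, -1.8]
```

```bash
python3 -m jog '[[0,-0.01,0,0,0,0,1],[0,-0.01,0,0,0,0,1]]'| grep -E 'pos|wrist'
```

```text
eef_pos: [0.4608, -0.135, 0.0855]
wrist_force: [0.5, 4.6, -2.3]
```

```bash
python3 -m jog '[[0,-0.01,0,0,0,0,1],[0,-0.01,0,0,0,0,1]]'| grep -E 'pos|wrist'
```

```text
eef_pos: [0.4608, -0.1354, 0.0852]
wrist_force: [-0.4, 11.2, -3.7]
```

Firm contact with the bumper at 11 N. I'll hold it there with a very slight nudge.

```bash
python3 -m jog '[[0,-0.001,0,0,0,0,1],[0,0,0,0,0,0,1]]'| grep -E 'clock|pos|wrist'; python3 -m jog '[[0,0,0,0,0,0,1],[0,0,0,0,0,0,1]]'| grep -E 'wrist'
```

```text
clock: 20.3
eef_pos: [0.4609, -0.1353, 0.0852]
wrist_force: [0.9, 9.2, -2.9]
wrist_force: [1.2, 10.0, -3.3]
```

```bash
python3 -m jog '[[0,-0.004,0,0,0,0,1],[0,0,0,0,0,0,1]]'| grep -E 'pos|wrist'; python3 -m jog '[[0,0,0,0,0,0,1]]'| grep -E 'wrist'
```

```text
eef_pos: [0.4609, -0.1354, 0.0852]
wrist_force: [0.2, 11.1, -2.5]
wrist_force: [0.7, 10.6, -3.2]
```

```bash
python3 -m jog '[[0,-0.003,0,0,0,0,1],[0,0,0,0,0,0,1]]'| grep -E 'pos|wrist'; python3 -m jog '[[0,0,0,0,0,0,1],[0,0,0,0,0,0,1]]'| grep -E 'wrist'; python3 -m jog '[[0,0,0,0,0,0,1],[0,0,0,0,0,0,1]]'| grep -E 'wrist'; python3 -m jog '[[0,0,0,0,0,0,1],[0,0,0,0,0,0,1]]'| grep -E 'wrist'; python3 -m jog '[[0,0,0,0,0,0,1]]'| grep -E 'ee_rot|wrist';python3 look.py p5
```

```text
eef_pos: [0.4609, -0.1354, 0.0852]
wrist_force: [0.7, 11.8, -3.6]
wrist_force: [-0.8, 12.0, -2.4]
wrist_force: [-0.2, 12.2, -2.8]
wrist_force: [-0.1, 12.7, -4.1]
ee_rot: [-180.0, 0.1, -91.0]
wrist_force: [-0.5, 11.7, -3.9]
[ 0.46089955 -0.13542274  0.08517288] [-1.79987648e+02  9.63586412e-02 -9.10132762e+01] [ 0.16533846 10.93830667 -1.91783353]
```

```bash
python3 - <<'E'
from h import *
for t in("p2","p4","p5"):
    c=pickle.load(open(t+".pkl","rb"))["side"];hsv=cv2.cvtColor(c["frame"],cv2.COLOR_RGB2HSV)
    m=((hsv[...,0]>5)&(hsv[...,0]<22)&(hsv[...,1]>90)&(hsv[...,2]>50)).astype(np.uint8)
    n,l,s,ce=cv2.connectedComponentsWithStats(cv2.morphologyEx(m,cv2.MORPH_CLOSE,np.ones((5,5))))
    pts=[]
    for u in range(262,330):
        r=np.where(m[240:340,u])[0]
        if len(r):pts.append((u,240+r[0]))
    P=plane(c,pts,.093);k=(P[:,0]>.41)&(P[:,0]<.52);P=P[k]
    for _ in range(6):
        f=np.polyfit(P[:,0],P[:,1],1);e=abs(P[:,1]-np.polyval(f,P[:,0]));P=P[e<max(.0015,np.percentile(e,85))]
    print(t,len(P),"slope",f[0],"y at .463",np.polyval(f,.463),"resid",e.max())
E
```

```text
p2 31 slope -0.056771262594376995 y at .463 0.17211574732264048 resid 0.0011726464181538443
p4 31 slope -0.011988515026341807 y at .463 0.10189315731551951 resid 0.0012295868609078775
p5 29 slope -0.01817526902171059 y at .463 0.09404810290879739 resid 0.0012838368868260258
```

The front is flush: its slope is -0.018 against about -0.016 for the rack. Now to unhook.

```bash
python3 -m jog '[[0,0.02,0,0,0,0,1],[0,0.05,0,0,0,0,1],[0,0.1,0,0,0,0,1],[0,0.03,0,0,0,0,1],[0,0,0,0,0,0,1]]'; python3 -m jog '[[0,0,0.1,0,0,0,1],[0,0,0.2,0,0,0,1],[0,0,0.2,0,0,0,1],[0,0,0.18,0,0,0,1],[0,0,0,0,0,0,1],[0,-0.2,0,0,0,0,1],[0,-0.4,0,0,0,0,1],[0,-0.5,0,0,0,0,1],[0,-0.4,0,0,0,0,1],[0,-0.2,0,0,0,0,1],[0,0,0,0,0,0,1],[0,0,0,0,0,0,1]]'; python3 look.py p6; python3 - <<'E'
from h import *
c=pickle.load(open("p6.pkl","rb"))["side"];hsv=cv2.cvtColor(c["frame"],cv2.COLOR_RGB2HSV)
m=((hsv[...,0]>5)&(hsv[...,0]<22)&(hsv[...,1]>90)&(hsv[...,2]>50))
pts=[(u,240+np.where(m[240:340,u])[0][0]) for u in range(262,330) if m[240:340,u].any()]
P=plane(c,pts,.093);P=P[(P[:,0]>.41)&(P[:,0]<.52)]
for _ in range(6):
    f=np.polyfit(P[:,0],P[:,1],1);e=abs(P[:,1]-np.polyval(f,P[:,0]));P=P[e<max(.0015,np.percentile(e,85))]
print(f[0],np.polyval(f,.463))
E
```

```text
clock: 22.82
eef_pos: [0.4609, -0.1246, 0.0856]
ee_rot: [-180.0, -0.0, -91.0]
wrist_force: [0.8, -1.0, -1.8]
opening: 0.0171
grasp_force: 58.7
clock: 24.32
eef_pos: [0.4606, -0.2264, 0.1261]
ee_rot: [180.0, 0.0, -91.0]
wrist_force: [-0.3, 0.2, -2.3]
opening: 0.0171
grasp_force: 58.7
[ 0.46089619 -0.22609979  0.12636136] [-1.79994505e+02  2.35019358e-03 -9.09561050e+01] [-0.60147359 -0.15755988 -0.28254153]
-0.012728621460517267 0.09382920784126778
```

```bash
python3 -m jog '[[-0.005,0.187,-0.02,0,0,0,1],[0,0,0,0,0,0,1],[0,0,0,0,0,0,1]]' | grep pos; python3 look.py p7; python3 - <<'E'
from h import *
a=pickle.load(open("p1.pkl","rb"));b=pickle.load(open("p7.pkl","rb"))
for n,(x0,x1,y0,y1) in {"side":(295,325,215,250),"scene":(335,378,150,175)}.items():
    A=cv2.cvtColor(a[n]["frame"],cv2.COLOR_RGB2GRAY)[y0:y1,x0:x1].astype(float);B=cv2.cvtColor(b[n]["frame"],cv2.COLOR_RGB2GRAY)[y0:y1,x0:x1].astype(float)
    d=abs(A-B);print(n,d.mean(),d.max(),np.argwhere(d>40)[:12].tolist(),(d>40).sum())
    if n=="scene":
        for I in(A,B):print([round(float((np.clip(I[:,k]-70,0,None)*np.arange(25)).sum()/max(1,np.clip(I[:,k]-70,0,None).sum())),2) for k in range(0,34,6)])
E
```

```text
eef_pos: [0.4607, -0.215, 0.1252]
[ 0.46060755 -0.2154136   0.12515238] [-1.79993592e+02 -1.59435095e-03 -9.09961367e+01] [-0.00883451  0.07614499 -1.9188869 ]
side 1.4514285714285715 38.0 [] 0
scene 2.297674418604651 24.0 [] 0
[13.55, 12.47, 11.37, 10.24, 9.08, 7.83]
[13.48, 12.38, 11.28, 10.09, 8.91, 7.77]
```

```bash
python3 -m jog '[[0,0,0.25,0,0,0,1],[0.1,-0.5,0.5,0,0,0,1],[0.1,-0.5,0.5,0,0,0,1],[0.1,-0.5,0.5,0,0,0,1],[0.09,-0.49,0.3,0,0,0,1],[0,0,0,0,0,0,1]]'|grep -E 'pos'; python3 -m jog '[[0,0,0,0,0,-0.1,1],[0,0,0,0,0,-0.17,1],[0,0,0,0,0,-0.17,1],[0,0,0,0,0,-0.17,1],[0,0,0,0,0,-0.17,1],[0,0,0,0,0,-0.17,1],[0,0,0,0,0,-0.17,1],[0,0,0,0,0,-0.17,1],[0,0,0,0,0,-0.0975,1],[0,0,0,0,0,0,1],[0,0,0,0,0,0,1]]'
```

```text
eef_pos: [0.4847, -0.3369, 0.2504]
clock: 27.12
eef_pos: [0.4838, -0.3345, 0.2482]
ee_rot: [180.0, -0.0, -170.4]
wrist_force: [-0.2, 0.2, -1.7]
opening: 0.017
grasp_force: 58.8
```

```bash
python3 -m jog '[[0,0,-0.5,0,0,0,1],[0,0,-0.6,0,0,0,1],[0,0,-0.6,0,0,0,1],[0,0,-0.6,0,0,0,1],[0,0,-0.4,0,0,0,1],[0,0,0,0,0,0,1]]'|grep -E 'pos|wrist'; python3 -m jog '[[0,0,-0.1,0,0,0,1],[0,0,-0.1,0,0,0,1],[0,0,-0.1,0,0,0,1],[0,0,-0.1,0,0,0,1],[0,0,-0.1,0,0,0,1],[0,0,0,0,0,0,1],[0,0,0,0,0,0,1]]'
```

```text
eef_pos: [0.4826, -0.3343, 0.0843]
wrist_force: [-0.5, 0.0, -0.9]
clock: 28.75
eef_pos: [0.4841, -0.3349, 0.0562]
ee_rot: [-180.0, 0.0, -170.5]
wrist_force: [-0.1, -0.1, -1.0]
opening: 0.0173
grasp_force: 58.8
```

```bash
python3 -m jog '[[0,0,-0.02,0,0,0,1],[0,0,-0.02,0,0,0,1],[0,0,-0.02,0,0,0,1],[0,0,0,0,0,0,1]]'|grep -E 'pos|wrist'; python3 -m jog '[[0,0,-0.01,0,0,0,1],[0,0,-0.01,0,0,0,1],[0,0,0,0,0,0,1]]'|grep -E 'pos|wrist'
```

```text
eef_pos: [0.4839, -0.3348, 0.0524]
wrist_force: [-1.0, 0.5, -1.0]
eef_pos: [0.484, -0.3348, 0.0513]
wrist_force: [-0.3, 0.2, -1.7]
```

```bash
python3 -m jog '[[0,0,-0.01,0,0,0,1],[0,0,0,0,0,0,1]]'|grep -E 'pos|wrist'; python3 -m jog '[[0,0,-0.005,0,0,0,1],[0,0,0,0,0,0,1]]'|grep -E 'pos|wrist'
```

```text
eef_pos: [0.484, -0.3349, 0.0511]
wrist_force: [-2.2, 1.2, 2.6]
eef_pos: [0.484, -0.3349, 0.0511]
wrist_force: [-3.5, 2.1, 6.6]
```

Seated: the upward force has appeared. Releasing and rising.

```bash
python3 -m jog '[[0,0,0,0,0,0,0.7],[0,0,0,0,0,0,0.5],[0,0,0,0,0,0,0.2],[0,0,0,0,0,0,0],[0,0,0,0,0,0,0],[0,0,0,0,0,0,0]]'; python3 -m jog '[[0,0,0.2,0,0,0,0],[0,0,0.4,0,0,0,0],[0,0,0.5,0,0,0,0],[0,0,0.53,0,0,0,0],[0,0,0,0,0,0,0],[0,0,0,0,0,0,0]]'
python3 look.py p8; python3 - <<'E'
from h import *
a=pickle.load(open("w1.pkl","rb"));b=pickle.load(open("p8.pkl","rb"))
A=cv2.cvtColor(a["frame"],cv2.COLOR_RGB2GRAY).astype(float);B=cv2.cvtColor(b["wrist"]["frame"],cv2.COLOR_RGB2GRAY).astype(float)
s,r=cv2.phaseCorrelate(A[85:250,265:365],B[85:250,265:365]);print("whole shift",s,r)
for c,I in((a,A),(b["wrist"],B)):
    dark=I[90:300,290:340]<70
    rows=np.where(dark[:,24])[0]+90
    cols=[np.where(dark[v-90])[0]+290 for v in(130,180,230)]
    rod=[(np.clip(I[v,300:330]-0,0,None)).round().astype(int).tolist() for v in(300,)]
    print(rows.min(),rows.max(),[(k.min(),k.max()) for k in cols])
    print(plane(c,[(314,rows.min()),(314,rows.max())],.082))
i=pickle.load(open("ims0.pkl","rb"))
for n,(x0,x1,y0,y1) in {"scene":(255,300,215,300),"side":(270,380,165,195)}.items():
    d=abs(i[n]["frame"].astype(float)-b[n]["frame"]).max(2)[y0:y1,x0:x1];print(n,d.mean(),(d>40).sum())
E
```

```text
clock: 30.88
eef_pos: [0.4839, -0.3348, 0.0504]
ee_rot: [180.0, -0.0, -170.5]
wrist_force: [1.0, 0.6, 0.2]
opening: 0.0851
grasp_force: 0.0
clock: 31.62
eef_pos: [0.4838, -0.3347, 0.1485]
ee_rot: [180.0, 0.0, -170.5]
wrist_force: [0.2, 0.5, 0.1]
opening: 0.0855
grasp_force: 0.0
[ 0.48337671 -0.3346196   0.14739603] [ 1.79953571e+02 -8.03614546e-02 -1.70505120e+02] [ 0.32213974  0.73241995 -0.21177755]
whole shift (-1.8615571771192663, 0.711110369806903) 0.7600771205008696
121 261 [(np.int64(302), np.int64(325)), (np.int64(304), np.int64(325)), (np.int64(305), np.int64(323))]
[[ 0.4187075  -0.34645546  0.082     ]
 [ 0.52379571 -0.32874204  0.082     ]]
90 263 [(np.int64(301), np.int64(324)), (np.int64(302), np.int64(323)), (np.int64(303), np.int64(322))]
[[ 0.39749195 -0.34702674  0.082     ]
 [ 0.52314181 -0.32590041  0.082     ]]
scene 4.103790849673203 50
side 4.046666666666667 38
```

```bash
python3 -m jog '[[0,0,0.8,0,0,0,0],[0,0,0.5,0,0,0,0],[0,0,0,0,0,0,0],[0,0,0,0,0,0,0]]'|grep -E 'pos'; python3 - <<'E'
from h import *
for t in("p2","p4","p5","p8"):
    d=pickle.load(open(t+".pkl","rb"))["side"];f=d["frame"];hsv=cv2.cvtColor(f,cv2.COLOR_RGB2HSV)
    m=((hsv[...,2]>185)&(hsv[...,1]<40)).astype(np.uint8);m[:, :235]=0;m[:,310:]=0;m[:260]=0;m[350:]=0
    n,l,s,c=cv2.connectedComponentsWithStats(m)
    for k in range(1,n):
        if 60<s[k,4]<700: print(t,s[k].tolist(),plane(d,[c[k]],.105).round(3).tolist())
E
python3 -c "
from station import close_job;print(close_job())"
```

```text
eef_pos: [0.4834, -0.3345, 0.2251]
p2 [235, 291, 23, 27, 106] [[0.499, 0.241, 0.105]]
p2 [254, 314, 20, 18, 209] [[0.444, 0.257, 0.105]]
p2 [235, 318, 43, 22, 85] [[0.44, 0.277, 0.105]]
p4 [243, 279, 22, 16, 228] [[0.507, 0.185, 0.105]]
p4 [276, 289, 17, 16, 154] [[0.441, 0.185, 0.105]]
p4 [235, 328, 37, 12, 63] [[0.445, 0.287, 0.105]]
p4 [235, 334, 22, 16, 250] [[0.449, 0.31, 0.105]]
p4 [267, 340, 20, 10, 104] [[0.399, 0.296, 0.105]]
p5 [246, 277, 21, 16, 220] [[0.506, 0.177, 0.105]]
p5 [279, 286, 16, 16, 144] [[0.441, 0.177, 0.105]]
p5 [235, 326, 37, 14, 93] [[0.446, 0.286, 0.105]]
p5 [235, 334, 22, 16, 251] [[0.449, 0.31, 0.105]]
p5 [267, 338, 22, 12, 185] [[0.398, 0.292, 0.105]]
p8 [246, 277, 21, 16, 219] [[0.506, 0.177, 0.105]]
p8 [279, 286, 16, 16, 144] [[0.441, 0.177, 0.105]]
p8 [235, 326, 37, 14, 95] [[0.447, 0.286, 0.105]]
p8 [235, 334, 22, 16, 250] [[0.449, 0.31, 0.105]]
p8 [267, 338, 22, 12, 184] [[0.398, 0.292, 0.105]]
the job is handed in; nothing more can be done
None
```

The job is handed in: the carton is square against the bumper after about 1 s at 12 N (highest reading 12.7 N), both jars are standing, and the hook is back in its cradle.

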